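# Set the snack kiosk's vent casement to its widest stay hole

### The job

The kiosk is stuffy: open the small casement window with the blue stay knob to its widest setting. Lift its stay off the pin, push the window outwards, and lower the stay so that the end hole, the one nearest the knob, drops right down over the pin; then let go. Leave the window with the orange knob as it is.

Things in the scene. Friction and masses are not known exactly. Their poses are not given: they have to be found in the camera images.
- blue_knob (a point): Centre of the blue 30 mm ball knob on the room end of the stay: a flat aluminium bar 48 mm wide (16 under the knob), 6 thick, 160 g. At rest it is level, knob centre 62 mm above the counter. x: along the bar towards the sash; z: up. Knob to holes, along the bar: 61 (end), 115 (middle), 169 mm; to the joint at the sash: 240 mm. Knob centre is 29 mm above the bar's mid-thickness.
- blue_end_hole (a point): Centre, at mid-thickness, of that bar's end hole, nearest the knob: a window 36 mm long, 34 wide; axes as the knob's. The middle hole starts on the pin. The bar's far end is jointed, free in every direction, under the white sash, so raising the knob tilts the bar about that joint on an arc of 240 mm (knob moves forward as it rises); 60 mm of lift clears the pin.
- blue_pin (a point): Tip of that window's fixed brass pin: 12 mm across, tapered to 6, 18 high, on a dark block 60 mm square, 30 high, where the bar rests; tip 48 mm above the counter. z up, x outwards (along the bar at the start). The sash swings on an upright hinge 220 mm left of the joint (seen from the robot), opens outwards (+x) when the bar is pushed along x, with about 1 N, and stays where left.
- orange_knob (a point): Centre of the orange ball knob of the other, like window's stay (same sizes and axes). It also starts with its middle hole on its pin. To be left alone.

How it is judged:
By the outcome, as a careful person would: the job done as asked, in the order asked, and still so for the second after the job is handed in, with the robot touching nothing.
It also fails if it takes over 34 s, if anything falls off the work surface, if the arm or the gripper's body presses on something with over 40 N, if the wrist force passes 120 N, or if a joint passes its speed limit or range.

### The arm

A 6-joint arm with a two-finger parallel gripper is mounted at the origin on the work surface. World frame = base frame: x ahead of the robot, y to its left, z up, the work surface at z = 0. Lengths are in mm, angles in rad, forces in N, time in s.
With the tool pointing down it reaches from about 350 to 775 mm from the base axis. Payload 7.3 kg.
Tool frame: the origin (TCP) lies at the very end of the fingers, on their centre line; the grasp point (between the pads) lies 19 mm behind it; z points along the fingers, y is the line along which they close (so a half turn about z gives the same grasp; the last joint's range is limited). The gripper opens to 92 mm and grips with 3 to 60 N. Pads are 19 mm wide; open, the fingers measure 130 mm over their backs; the gripper's body (75 mm by 190 mm) begins 47 mm behind the grasp point.
Start: joints at [-1.479, 0.342, 1.524, -0, 1.275, -0.146], TCP at [123.693, -510.24, 226.741] pointing down, gripper open.
Joint ranges: [-2.53, 2.53], [-0.77, 2.02], [0.04, 2.7], [-1, 4.14], [0.28, 2.66], [-3.11, 3.11]. Speed limits (rad/s): [2.57, 2.57, 3.14, 3.14, 3.14, 3.14].

### API

Orientations are given as [roll, pitch, yaw] about the fixed x, y, z axes, in that order (R = Rz(yaw) Ry(pitch) Rx(roll)).
In Python, from plant import * gives the robot as it stands.
- The arm moves only by the tool arm_command, never from a script. Its arguments are lists of equal length, an entry for each row: "gripper": the finger opening in mm, from 0 to 91.8; "dp": the shift along the tool's x, y, z in units of 25 mm (1.0 is 25 mm), a list of three; "twist": the turn about the tool's z in units of 5 degrees (1.0 is 5 degrees). A call has exactly 5 rows; each row shifts and turns the commanded pose from where the row before left it, along the tool's axes as they then stand; what a row does not reach is not made up. A row lasts 1/8 s, in which the tool goes at most 62.5 mm and 10.7 degrees, less where a joint would pass 70% of its speed; a pose out of reach is approached as far as the arm can. A call is refused whole if a number of a shift passes 1 or a number of a turn 1, either way. A call with a gripper value outside its range is refused whole. The fingers move at their own pace and stop on an object; the grip force is fixed at half the most. Time passes only in rows, so rows that do not move let the fingers close, or fill a call up. It gives the time, the measured TCP pose, the force, the opening and the grip force at its end, in the units of the state.
- get_obs(): the state, without advancing time (a new reading comes with each control period).
- capture(name): name is "side" or "top" or "wrist"; returns the picture (384x512x3 uint8, red, green, blue); there is no depth.
- get_calibration(name): a dict with "mtx" (3x3 intrinsics, pixels), "position" and "attitude" of the camera in the world; the wrist camera has in their place "mount" (4x4, takes a point from camera to tool coordinates, whose origin is the TCP and whose axes are the flange's). Camera axes: x right, y down, z forward; pixel columns grow to the right and rows downward; lengths in mm; the calibration is good to about 2 mm. A picture is of the moment at which its call begins: read the wrist's pose just before it. get_calibration takes no time and is no camera call.
- close_job(): hands the job in; it is judged then, once.
The state is a dict: "time": time; "joint_positions": joint angles; "dq": joint speeds; "tau": joint torques, N m; "tool_pos": TCP position; "tcp_rot": TCP orientation; "contact_force": force on the tool from outside, world axes, zero at the start; "moment": the same for the moment, N m; "grip_width": finger opening in mm; "finger_force": force on a finger pad.
Only numpy, scipy, OpenCV 4.12 (cv2) and the standard library are available. Lean on these libraries where they do the work, as an engineer would, in place of code of your own. Each camera call takes 0.05 s, during which the arm holds its last target. There are 200 camera calls.

## Working session

There is one attempt and no reset: what is moved stays moved. The work goes in short steps, Python scripts to look and compute and a tool call to move; the robot and the scene stay as the last step left them, time stands still between calls to the robot, and variables do not carry over. Pictures are saved under pics/ and viewed, at most 10 in all, crops included, and the job is handed in when it is done.

Besides the shell and the picture viewer there is one more tool, called after "Request:" by a JSON object that holds its "fn" and its "kwargs". arm_command: Moves the arm, as the interface text tells. Its arguments: {"type":"object","properties":{"gripper":{"type":"array"},"dp":{"type":"array"},"twist":{"type":"array"}},"required":["gripper","dp","twist"]}

```bash
mkdir -p pics; python3 - <<'E'
from plant import *
import cv2
for n in ("top","side"):
    cv2.imwrite(f"pics/{n}0.png",capture(n)[:,:,::-1]); c=get_calibration(n); print(n,c)
print(get_calibration("wrist")); print(get_obs())
E
```

```text
top {'mtx': array([[399.67701909,   0.        , 258.26249472],
       [  0.        , 399.67701909, 189.20401163],
       [  0.        ,   0.        ,   1.        ]]), 'position': array([ 397.23101923, -104.03538769,  922.50251661]), 'attitude': array([-2.96456985,  0.0240601 , -1.59505723])}
side {'mtx': array([[443.26827382,   0.        , 257.44746857],
       [  0.        , 443.26827382, 201.35406426],
       [  0.        ,   0.        ,   1.        ]]), 'position': array([ 364.40219205, -706.53118621,  750.75026986]), 'attitude': array([-2.38689261,  0.01295568, -0.32884019])}
{'mtx': array([[330.21174978,   0.        , 259.74159798],
       [  0.        , 330.21174978, 191.63905368],
       [  0.        ,   0.        ,   1.        ]]), 'mount': array([[-9.07521439e-04, -9.51060853e-01, -3.09002314e-01,
         8.34442699e+01],
       [ 9.99999583e-01, -8.95977281e-04, -1.79261255e-04,
         8.31300234e-01],
       [-1.06370692e-04, -3.09002348e-01,  9.51061269e-01,
        -1.58265519e+02],
       [ 0.00000000e+00,  0.00000000e+00,  0.00000000e+00,
         1.00000000e+00]])}
{'time': 0.1, 'joint_positions': array([-1.47902499e+00,  3.42660313e-01,  1.52490687e+00, -1.15398668e-05,
        1.27539320e+00, -1.46023260e-01]), 'dq': array([ 3.02881056e-04, -5.84119521e-04, -1.11675362e-03,  1.31073050e-03,
        5.68941087e-05, -1.05843942e-03]), 'tau': array([ 1.72275155e-03, -4.32004631e+01, -2.44693655e+01,  7.18314364e-02,
        5.25761582e-02, -4.81851896e-05]), 'tool_pos': array([ 123.6423643 , -509.86762886,  226.11578897]), 'tcp_rot': array([-3.14023787e+00, -1.88093370e-04,  2.37797840e-01]), 'contact_force': array([-0.46376212, -0.34426832,  0.13968534]), 'moment': array([-0.02132322,  0.00446761,  0.00382601]), 'finger_force': 0.0, 'grip_width': 91.965203849838}
```

View pics/top0.png

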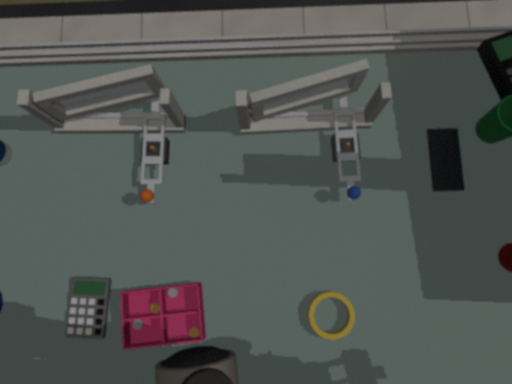

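View pics/side0.png

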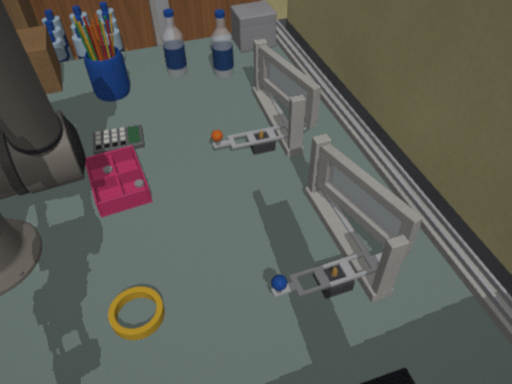

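The top view shows the blue knob at about (354,192) and its pin at (347,145). In the side view they are at about (280,284) and (334,270). I'll enlarge both to read them more closely.

```bash
cat > h.py <<'E'
from plant import *
import numpy as np, cv2
from scipy.spatial.transform import Rotation as Ro
def P(n):
    c=get_calibration(n); R=Ro.from_euler('xyz',c['attitude']).as_matrix(); return c['mtx'],R,np.array(c['position'])
def ray(n,uv):
    K,R,p=P(n); return p,R@np.linalg.solve(K,[*uv,1.])
def atz(n,uv,z):
    p,d=ray(n,uv); return p+d*(z-p[2])/d[2]
def tri(a,b):
    A=[];B=[]
    for n,uv in (("top",a),("side",b)):
        p,d=ray(n,uv); d=d/np.linalg.norm(d); M=np.eye(3)-np.outer(d,d); A.append(M);B.append(M@p)
    return np.linalg.lstsq(np.vstack(A),np.hstack(B),rcond=None)[0]
def proj(n,X):
    K,R,p=P(n); q=K@(R.T@(np.array(X)-p)); return q[:2]/q[2]
def crop(n,x,y,w,h,s,f):
    im=capture(n)[y:y+h,x:x+w,::-1]; return cv2.resize(im,None,fx=s,fy=s,interpolation=cv2.INTER_CUBIC)
def blue(n,lo=(100,120,60),hi=(130,255,255),box=None):
    im=cv2.cvtColor(capture(n),cv2.COLOR_RGB2HSV); m=cv2.inRange(im,lo,hi)
    k,l,st,ce=cv2.connectedComponentsWithStats(m); return [(st[i][4],ce[i].round(1)) for i in range(1,k) if st[i][4]>30]
E
python3 - <<'E'
from h import *
a=crop("top",300,80,110,130,4,0); b=crop("side",255,235,140,80,4,0)[:, :560]
cv2.imwrite("pics/c1.png",np.hstack([cv2.resize(a,(352,416)),cv2.resize(b,(448,256)) if 0 else cv2.copyMakeBorder(cv2.resize(b,(448,256)),0,160,0,0,cv2.BORDER_CONSTANT)]))
print(blue("top"),blue("side"))
E
```

```text
[(np.int32(109), array([353.9, 192. ]))] [(np.int32(96), array([104.1,   9.5])), (np.int32(92), array([77.2, 12.9])), (np.int32(65), array([168.1,  12.5])), (np.int32(178), array([49.5, 23.3])), (np.int32(64), array([219.1,  13.3])), (np.int32(1546), array([108.4,  76.8])), (np.int32(353), array([175.1,  58.3])), (np.int32(349), array([222.8,  59.3])), (np.int32(186), array([278.7, 282. ]))]
```

View pics/c1.png

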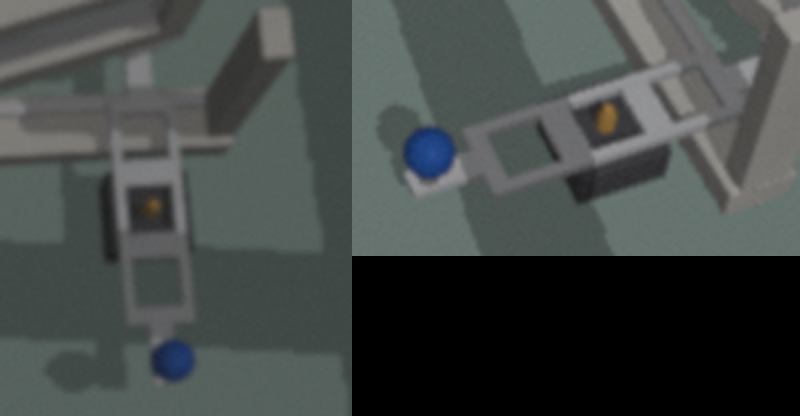

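The crop gives the knob at top (354,192) and side (279,282.4). The pin tip is at top (347.3,143.6) and side (334.5,268).

```bash
python3 - <<'E'
from h import *
k=tri((354.1,192.2),(278.9,282.3)); p=tri((347.3,143.6),(334.5,268))
print(k,p, atz("top",(354.1,192.2),62),atz("side",(278.9,282.3),62),atz("top",(347.3,143.6),48),atz("side",(334.5,268),48))
d=(p-k)[:2]; print(np.hypot(*d),np.degrees(np.arctan2(d[1],d[0])))
# bar edges near knob end / sash end, top view crop: mid of bar at z=33
for uv in ((160,325),(157,240),(149,182),(144,135),(140,70)):
    print(atz("top",(uv[0]/3.2+299.7,uv[1]/3.2+79.7),33))
E
```

```text
[ 537.90854388 -294.90362053   61.93145556] [ 652.77576658 -290.5496638    46.02672073] [ 539.11600349 -295.06063137   62.        ] [ 536.65370693 -294.95445951   62.        ] [ 652.98365802 -290.28197871   48.        ] [ 651.15879764 -291.74790782   48.        ]
114.94970983597653 2.1707147685859103
[ 569.18431009 -293.28547265   33.        ]
[ 631.01242466 -295.13466924   33.        ]
[ 674.20054862 -292.16209204   33.        ]
[ 709.6997242  -290.78490084   33.        ]
[ 759.52952716 -290.96961125   33.        ]
```

Request:
{"fn": "arm_command", "kwargs": {"gripper": [70,70,70,70,70], "dp": [[1,-0.4,0],[1,-0.5,0],[1,-0.5,0],[1,-0.6,0],[1,-0.6,0]], "twist": [0.76,0.76,0.76,0,0]}}

```text
time: 0.92
tool_pos: [241.2, -430.5, 226.7]
tcp_rot: [3.141, -0.0, 0.039]
contact_force: [-1.5, -0.5, 0.2]
grip_width: 69.9
finger_force: 0.0
```

Request:
{"fn": "arm_command", "kwargs": {"gripper": [70,70,70,70,70], "dp": [[1,-0.5,0],[1,-0.5,0],[1,-0.5,0],[1,-0.5,0],[1,-0.5,0]], "twist": [0,0,0,0,0]}}

```text
time: 1.55
tool_pos: [363.7, -363.3, 226.7]
tcp_rot: [3.142, 0.0, 0.039]
contact_force: [0.3, -0.3, 0.3]
grip_width: 69.9
finger_force: 0.0
```

Request:
{"fn": "arm_command", "kwargs": {"gripper": [70,70,70,70,70], "dp": [[1,-0.4,0.6],[1,-0.4,0.6],[1,-0.4,0.6],[1,-0.4,0.6],[1,-0.4,0.6]], "twist": [0,0,0,0,0]}}

```text
time: 2.17
tool_pos: [486.7, -308.5, 151.2]
tcp_rot: [3.141, 0.0, 0.039]
contact_force: [0.8, -0.1, 0.1]
grip_width: 70.1
finger_force: 0.0
```

Request:
{"fn": "arm_command", "kwargs": {"gripper": [70,70,70,70,70], "dp": [[0.8,-0.2,0.6],[0.6,-0.1,0.6],[0.3,0,0],[0,0,0],[0,0,0]], "twist": [0,0,0,0,0]}}

```text
time: 2.8
tool_pos: [527.9, -300.4, 122.4]
tcp_rot: [3.141, -0.001, 0.038]
contact_force: [0.7, -0.8, -0.7]
grip_width: 70.0
finger_force: 0.0
```

```bash
python3 - <<'E'
from h import *
o=get_obs(); print(o['tool_pos'],o['tcp_rot'])
cv2.imwrite("pics/w1.png",capture("wrist")[:,:,::-1])
c=get_calibration("wrist"); K,M=c['mtx'],c['mount']
print(blue("wrist"))
R=Ro.from_euler('xyz',o['tcp_rot']).as_matrix()
for uv,z in [(b[1],62) for b in blue("wrist")]:
    d=R@M[:3,:3]@np.linalg.solve(K,[*uv,1]); p=R@M[:3,3]+o['tool_pos']; print(uv,p+d*(z-p[2])/d[2])
q=K@(np.linalg.inv(M)@np.append(R.T@(np.array([538,-295,62])-o['tool_pos']),1))[:3]; print(q/q[2])
E
```

```text
[ 527.86075497 -300.36055791  122.43687693] [ 3.14078149e+00 -6.27030468e-04  3.82214019e-02]
[(np.int32(1385), array([249.7, 196.3]))]
[249.7 196.3] [ 536.81155859 -293.96663853   62.        ]
[251.22639885 194.74194043   1.        ]
```

View pics/w1.png

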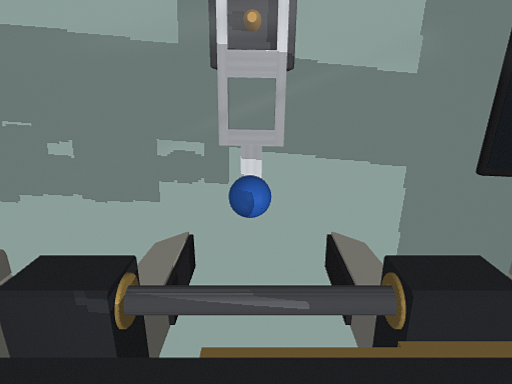

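The wrist picture shows the knob at (250,196) and the pin tip at (252,17), which agrees with the fixed cameras. I'm descending to grasp.

Request:
{"fn": "arm_command", "kwargs": {"gripper": [60,60,60,60,60], "dp": [[0.38,-0.22,0.2],[0,0,0.8],[0,0,0.8],[0,0,0.8],[0,0,0.58]], "twist": [0,0,0,0,0]}}

```text
time: 3.58
tool_pos: [537.5, -293.4, 41.0]
tcp_rot: [-3.141, 0.001, 0.039]
contact_force: [0.0, -0.8, 0.5]
grip_width: 59.9
finger_force: 0.0
```

Request:
{"fn": "arm_command", "kwargs": {"gripper": [60,20,20,20,20], "dp": [[0,0,0],[0,0,0],[0,0,0],[0,0,0],[0,0,0]], "twist": [0,0,0,0,0]}}

```text
time: 4.2
tool_pos: [537.5, -294.1, 42.7]
tcp_rot: [3.141, -0.001, 0.039]
contact_force: [0.2, 0.2, 2.7]
grip_width: 28.4
finger_force: 30.0
```

Request:
{"fn": "arm_command", "kwargs": {"gripper": [20,20,20,20,20], "dp": [[0.09,0,-0.6],[0.13,0,-0.6],[0.17,0,-0.6],[0.21,0,-0.6],[0.26,0,-0.6]], "twist": [0,0,0,0,0]}}

```text
time: 4.82
tool_pos: [559.4, -293.2, 118.8]
tcp_rot: [3.141, -0.001, 0.039]
contact_force: [0.8, -0.5, -1.1]
grip_width: 28.5
finger_force: 30.0
```

```bash
python3 - <<'E'
from h import *
o=get_obs(); print(o['tool_pos'],o['contact_force'],o['grip_width'])
a=crop("top",290,50,130,160,3,0); b=crop("side",225,170,190,160,2.5,0)
b=b[:min(480,b.shape[0])]; b=cv2.copyMakeBorder(b,0,a.shape[0]-b.shape[0],0,0,cv2.BORDER_CONSTANT)
cv2.imwrite("pics/c2.png",np.hstack([cv2.resize(a,(320,394)) if 0 else a[:, :325],b])[:, :800])
E
```

```text
[ 559.40782802 -293.16610309  118.77742114] [ 0.83379642 -0.54940805 -1.12141826] 28.454162779305662
```

View pics/c2.png

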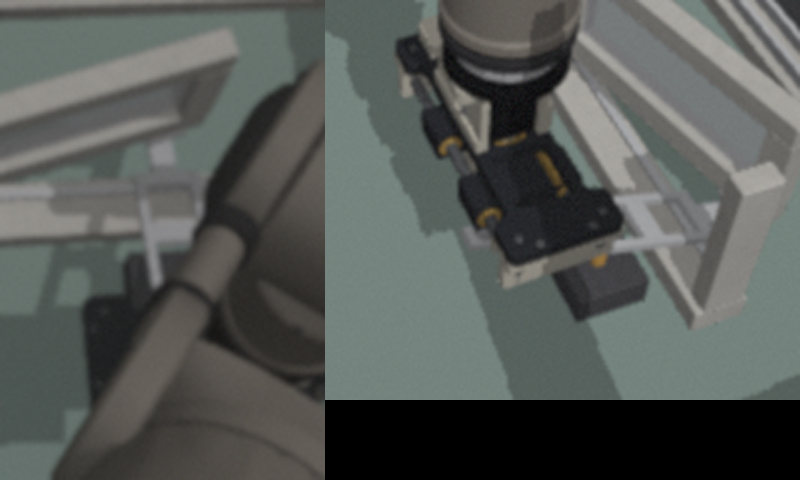

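The picture shows the bar lifted off the pin, which is visible beneath it. The sash is already about 14° open, so the joint will swing left as I push.

Request:
{"fn": "arm_command", "kwargs": {"gripper": [20,20,20,20,20], "dp": [[0.2,0.02,0],[0.22,0.02,0],[0.22,0.03,0],[0.22,0.03,0],[0.22,0.03,0]], "twist": [-0.13,-0.13,-0.13,-0.13,-0.13]}}

```text
time: 5.55
tool_pos: [586.4, -294.8, 117.0]
tcp_rot: [3.142, 0.0, 0.096]
contact_force: [-0.5, -0.1, -1.1]
grip_width: 28.7
finger_force: 30.0
```

Request:
{"fn": "arm_command", "kwargs": {"gripper": [20,20,20,20,20], "dp": [[0.22,0.03,0],[0.22,0.03,0],[0.22,0.04,0],[0.22,0.04,0],[0.2,0.04,0]], "twist": [-0.14,-0.14,-0.14,-0.14,-0.14]}}

```text
time: 6.18
tool_pos: [613.7, -295.9, 117.2]
tcp_rot: [-3.142, 0.0, 0.158]
contact_force: [-1.7, -0.2, -0.9]
grip_width: 28.4
finger_force: 30.0
```

```bash
python3 - <<'E'
from h import *
o=get_obs(); print(o['tool_pos'],o['contact_force'],o['grip_width'])
a=crop("wrist",100,0,300,240,1.33,0)
b=crop("side",225,170,190,160,2.1,0)
b=b[:a.shape[0]]; a=a[:b.shape[0]]
h=max(a.shape[0],b.shape[0]); f=lambda i:cv2.copyMakeBorder(i,0,h-i.shape[0],0,0,cv2.BORDER_CONSTANT)
cv2.imwrite("pics/c3.png",np.hstack([f(a),f(b)])[:, :800])
E
```

```text
[ 613.69380052 -295.87557876  117.18253942] [-1.73804726 -0.170761   -0.92866026] 28.387059383812314
```

View pics/c3.png

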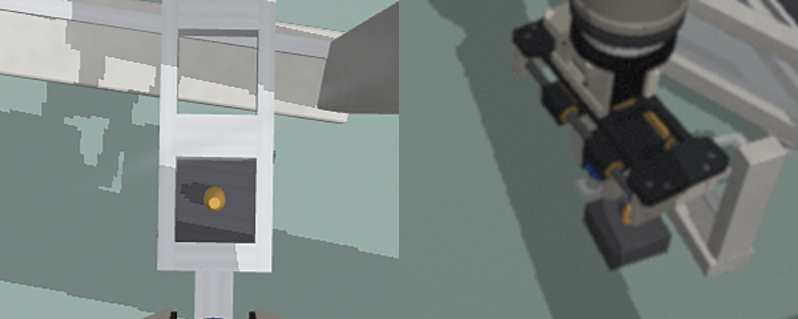

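The wrist crop shows the pin well inside the end hole, and the bar is square to the tool. I'm lowering along the arc.

Request:
{"fn": "arm_command", "kwargs": {"gripper": [20,20,20,20,20], "dp": [[-0.21,0,0.48],[-0.18,0,0.48],[-0.15,0,0.48],[-0.13,0,0.48],[-0.1,0,0.48]], "twist": [0,0,0,0,0]}}

```text
time: 6.9
tool_pos: [593.9, -298.9, 56.3]
tcp_rot: [-3.141, 0.0, 0.157]
contact_force: [-0.1, -0.8, -0.5]
grip_width: 28.3
finger_force: 30.0
```

```bash
python3 - <<'E'
from h import *
o=get_obs(); print(o['tool_pos'],o['contact_force'],o['grip_width'])
cv2.imwrite("pics/c4.png",crop("wrist",100,0,300,240,1.33,0))
E
```

```text
[ 593.92533465 -298.94494396   56.28166983] [-0.1261573  -0.77394763 -0.49975009] 28.341370135269887
```

View pics/c4.png

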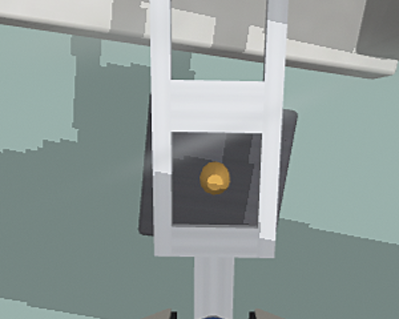

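The crop shows the pin centred in the end hole. I'm lowering the last 14 mm and then releasing.

Request:
{"fn": "arm_command", "kwargs": {"gripper": [20,20,20,20,20], "dp": [[-0.04,0,0.2],[-0.03,0,0.2],[-0.02,0,0.14],[0,0,0],[0,0,0]], "twist": [0,0,0,0,0]}}

```text
time: 7.58
tool_pos: [592.2, -299.4, 43.9]
tcp_rot: [3.141, -0.0, 0.157]
contact_force: [-0.5, -0.2, -0.7]
grip_width: 28.3
finger_force: 30.0
```

Request:
{"fn": "arm_command", "kwargs": {"gripper": [20,20,20,45,60], "dp": [[0,0,0.05],[0,0,0],[0,0,0],[0,0,0],[0,0,0]], "twist": [0,0,0,0,0]}}

```text
time: 8.2
tool_pos: [592.0, -299.2, 42.1]
tcp_rot: [-3.141, 0.0, 0.157]
contact_force: [0.3, 1.0, -0.3]
grip_width: 43.6
finger_force: 0.0
```

Request:
{"fn": "arm_command", "kwargs": {"gripper": [60,60,60,60,60], "dp": [[0,0,0],[0,0,-0.3],[0,0,-0.7],[0,0,-1],[0,0,-1]], "twist": [0,0,0,0,0]}}

```text
time: 8.82
tool_pos: [592.4, -299.5, 119.7]
tcp_rot: [3.14, -0.001, 0.157]
contact_force: [0.3, -0.6, -0.1]
grip_width: 60.3
finger_force: 0.0
```

Request:
{"fn": "arm_command", "kwargs": {"gripper": [60,60,60,60,60], "dp": [[-1,0,-0.8],[-1,0,-0.5],[-1,0,0],[-1,0,0],[0,0,0]], "twist": [0,0,0,0,0]}}

```text
time: 9.45
tool_pos: [492.6, -315.4, 151.7]
tcp_rot: [3.14, -0.001, 0.155]
contact_force: [0.9, -0.4, 1.1]
grip_width: 59.6
finger_force: 0.0
```

```bash
python3 - <<'E'
from h import *
o=get_obs(); print(o['time'],o['tool_pos'],o['contact_force'],o['grip_width'])
bs=[b for b in blue("side") if b[1][1]>200]; print(bs)
print([atz("side",b[1],62) for b in bs])
a=cv2.resize(capture("wrist")[:,:,::-1],(400,300)); b=crop("side",260,170,200,150,2,0)
cv2.imwrite("pics/c5.png",np.hstack([a,b]))
E
```

```text
9.45 [ 492.59828909 -315.44704847  151.66987261] [ 0.88297873 -0.36338648  1.08052755] 59.60340206899196
[(np.int32(62), array([311. , 279.3]))]
[array([ 594.23973844, -308.34030498,   62.        ])]
```

View pics/c5.png

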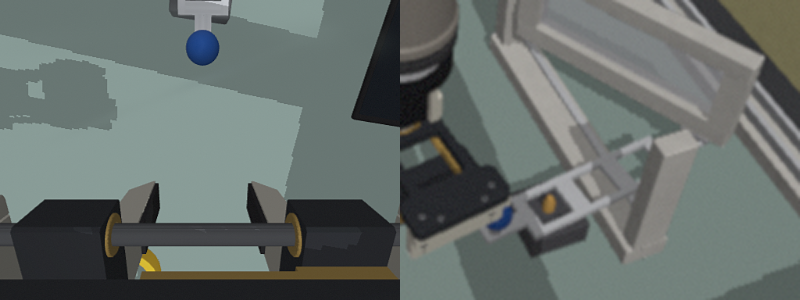

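The side crop shows the pin standing up through the end hole with the bar on the block, and the gripper is clear of the knob. I'll check the knob height and hand in.

```bash
python3 - <<'E'
from h import *
o=get_obs(); c=get_calibration("wrist"); K,M=c['mtx'],c['mount']; R=Ro.from_euler('xyz',o['tcp_rot']).as_matrix()
im=blue("wrist"); print(im)
ok=False
for z in (52,62,72,82):
    q=K@(np.linalg.inv(M)@np.append(R.T@(np.array([592.2,-299.4,z])-o['tool_pos']),1))[:3]; q=q/q[2]; print(z,q[:2])
    if z==62: ok=np.linalg.norm(q[:2]-max(im,key=lambda b:b[0])[1])<8
if ok: print(close_job())
E
```

```text
[(np.int32(1502), array([259.3,  61.6]))]
52 [258.01908538  61.91934264]
62 [257.96672125  60.97180167]
72 [257.90984441  59.94260233]
82 [257.84784525  58.82071338]
the job is handed in; nothing more can be done
None
```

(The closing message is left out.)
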